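# Hang the marker caddy inside the sorting tote

## Robot

A 6-joint arm with a two-finger parallel gripper is mounted at the origin on the work surface. World frame = base frame: x ahead of the robot, y to its left, z up, the work surface at z = 0. Lengths are in m, angles in degrees, forces in N, time in s.
With the tool pointing down it reaches from about 0.375 to 0.9 m from the base axis. Payload 3.1 kg.
Tool frame: the origin (TCP) lies on the centre line of the jaws, within the pads' length; the fingertips stand 25 mm ahead of it and the grasp point (between the pads) lies 6 mm ahead of it; z points along the fingers, y is the line along which they close (so a half turn about z gives the same grasp; the last joint's range is limited). The gripper opens to 87 mm and grips with 3 to 60 N. Pads are 19 mm wide; open, the fingers measure 117 mm over their backs; the gripper's body (75 mm by 190 mm) begins 51 mm behind the grasp point.
Start: joints at [65.117, 30.224, 82.088, -0, 67.689, -10.227], TCP at [0.158, 0.605, 0.211] pointing down, gripper open.
Joint ranges: [-176.69, 176.69], [-43.24, 126.21], [12.49, 139.97], [-82, 262], [0, 151.66], [-163.58, 163.58]. Speed limits (degrees/s): [159.86, 159.86, 180, 180, 180, 180].

## Interface

Orientations are given as a 3x3 rotation matrix whose columns are the frame's x, y, z axes.
In Python, from rig import * gives the robot as it stands.
- The arm moves only by the tool step_arm, never from a script. Its argument "steps" is a list of rows, each a list of 7 numbers: the shift along the tool's x, y, z normalised to -1 to 1, where 1 is 0.3 m, then the turn, a rotation vector about the tool's x, y, z normalised to -1 to 1, where 1 is 45 degrees, then the gripper's target within -1 to 1 (shut at 1, half-way at 0, fully open at -1). A call has 1 to 8 rows; each row is the pose to reach, as a shift and turn from the pose commanded when the call began, along the tool's axes at that moment; what a row does not reach only later rows make up. A row lasts 1/12 s, in which the tool goes at most 41.7 mm and 7.16 degrees, less where a joint would pass 70% of its speed; a pose out of reach is approached as far as the arm can. A call with a number of a shift or a turn outside -1 to 1 is refused whole. A call with a gripper value outside its range is refused whole. The fingers move at their own pace and stop on an object; the grip force is fixed at half the most. Time passes only in rows, so rows that repeat a pose let the fingers close. It gives the time, the measured TCP pose, the force, the opening and the grip force at its end, in the units of the state.
- read_state(): the state, without advancing time (a new reading comes with each control period).
- capture(name): name is "scene" or "top" or "wrist"; returns a dict with "image" (400x640x3 uint8, red, green, blue), "vertical_fov" (degrees; the focal length in pixels is half the picture's height over the tangent of half this angle, whatever the lens; pixels are square), "cx", "cy" (the principal point, pixels), "k1" (the pictures are not rectified: a ray, as slopes to the right and down, at radius r is drawn at 1 + k1 r^2 times it, then the intrinsics apply), "world_from_camera" (4x4, takes a point from camera to world coordinates); the wrist camera has in their place "T_tool_cam" (4x4, takes a point from camera to tool coordinates, whose origin is the TCP and whose axes are the flange's). Camera axes: x right, y down, z forward; pixel columns grow to the right and rows downward; lengths in m; the calibration is good to about 2 mm. A picture is of the moment at which its call begins: read the wrist's pose just before it. There is no depth.
- hand_in(): hands the job in; it is judged then, once.
The state is a dict: "time_s": time; "joint_positions": joint angles; "qvel": joint speeds; "tau": joint torques, N m; "position": TCP position; "tcp_rot": TCP orientation; "force": force on the tool from outside, world axes, zero at the start; "moment": the same for the moment, N m; "opening": opening from 0.0 (shut) to 1.0 (fully open); "grasp_force": force on a finger pad.
Only numpy, scipy, OpenCV 4.12 (cv2) and the standard library are available. Lean on these libraries where they do the work, as an engineer would, in place of code of your own. Each camera call takes 0.05 s, during which the arm holds its last target. There are 200 camera calls.

## Task

Hang the blue marker caddy inside the white tote: hook its bent lip over the tote's rim on the side nearest the robot, with the lip's turned-in foot caught under the rim's outer edge and the lip resting fully down on the rim, and leave the caddy upright, up against the end wall with the yellow plate so the rest of the tote stays free. Work gently: do not force the caddy against the tote, do not shove the tote along the bench, and leave the jar, the bottle and the roll where they are.

Things in the scene. Friction and masses are not known exactly. Their poses are not given: they have to be found in the camera images.
- caddy: Blue caddy, about 0.26 kg (varies), standing upright: tray 55 (x) by 110 (y), 70 high, a lip on its -x side, a carry bar above. Origin at the centre of the tray's underside, 122 mm below caddy_bar; same axes.
- roll: Roll of paper labels, 90 mm wide, 50 mm high, flat on the bench; origin at the centre of its underside. Leave it.
- sample: Amber jar with red cap, 48 mm wide, 100 mm high, standing in the tote on the side far from the hanging rim, its axis about 150 mm from that rim; origin at the centre of its underside. Leave it.
- spray: White bottle with blue cap, 60 mm wide, 170 mm high, on the bench beyond the work; origin at the centre of its underside. Leave it.
- tote: White tote, loose, about 2.8 kg, standing on the bench: 300 mm long (y), 200 wide (x), 125 high, walls and floor 5 thick, flange round the top 10 wide. Origin at the centre of its underside, axes as tote_rim. A blue cold pack 22 mm high lies fixed on its floor at x 17 to 87, y -130 to -20 mm.
- caddy_bar (a point): Centre of the loose blue caddy's orange carry bar: 14 mm thick (x), 110 long (y), 20 high. Axes: x away from the lip, y along its length, z up. Underside 122 mm below. Bar ends on posts at y = +-51; three marker pens fixed in the tray, 24 to 40 mm from mid-length, tops 31 mm below. Grip at mid-length across x.
- caddy_bumper (a point): Middle of the face of the black bumper ledge (10 mm high, full length) at the bottom of the caddy's back, below the lip. From caddy_bar: x -40, z -113 mm; same axes. Only 10.5 mm in x from the foot's tip, so the 15 mm rim cannot enter straight from below: the caddy must lean, its bottom swung away from the wall, as the foot goes past the rim's edge.
- caddy_foot (a point): Top edge of the tip of the lip's foot, turned in 7 mm towards +x at the leg's bottom, 4 mm thick, full length. From caddy_bar: x -50.5, z -51 mm; same axes. 9 mm of space between foot and web, round a 5 mm flange: 4 mm play upright, about 2 mm leaning 15 degrees. The caddy's back is 23 mm away at +x.
- caddy_lip (a point): Under the caddy's bent lip, at mid-length: where the flat web's underside (top 4 mm above) meets the inner face of the leg, which goes down 17 mm overall and is 4 thick. From caddy_bar: x -57.5, z -42 mm; same axes. Lip is 110 long, on the -x side; the web reaches from the caddy's back (x = +30 mm from here) to the leg.
- caddy_rib (a point): Middle of the -y end of the rib on top of the lip (6 mm thick, 16 high, full 110 mm length; its top 8 mm above here, 20 mm above the web's underside). From caddy_bar: x -48, y -55, z -30 mm; same axes. A hung caddy can be pushed here along +y; it slides with 3 to 10 N and stops at the end wall.
- tote_end (a point): Where this rim's inside edge meets the inside face of the end wall with the yellow plate: tote_rim shifted 145 mm along +y. Same axes. The hung caddy touches that wall when its mid-length is 55 mm from here along y.
- tote_rim (a point): Top of the tote's rim nearest the robot, mid-length, over the wall's inside face. Axes: x into the tote, y along the rim to the yellow end, z up. Wall 5 mm thick plus a flange jutting 10 mm outwards, 5 mm thick, so the rim spans x 0 to -15 mm. Inside face of the end wall at y = +145. Caddy hung home: caddy_lip at x -15 to -17.5, z 0, y +90.
Things that resemble listed ones, but are neither listed nor needed, are in the scene too. Several things have the shape of the caddy; the one meant has the colours described above.

How it is judged (in metres and radians):
At the end, for the whole second after the job is handed in: The caddy hangs released and at rest, upright and parallel to the rim within 4 degrees, its lip within 3 mm of the rim's top, its leg just outside the rim's edge, its end within 5 mm of the end wall with the yellow plate; the tote stands flat and still (z of caddy_lip in the frame of tote_rim between -0.003 and 0.003 m and x of caddy_lip in the frame of tote_rim between -0.021 and -0.012 m and y of caddy_lip in the frame of tote_end above -0.06 m and angle between the z axis of caddy and the z axis of tote, either way round below 0.07 rad and angle between the x axis of caddy and the x axis of tote, either way round below 0.07 rad and angle between tote's own z axis and vertical below 0.04 rad and linear speed of each of caddy, tote below 0.01 m/s); the robot touches nothing.
It fails at once if the caddy is forced against the tote with more than 45 N (contact force between caddy and tote above 45 N).
It fails at once if the tote is shoved more than 40 mm along the bench (distance of tote from where it was at the start of the episode above 0.04 m).
It fails at once if the jar in the tote is knocked over (angle between sample's own z axis and vertical above 0.5 rad).
It fails at once if the jar is moved more than 50 mm (distance of sample from where it was at the start of the episode above 0.05 m).
It fails at once if the bottle or roll is moved more than 30 mm (distance of any of spray, roll from where it was at the start of the episode above 0.03 m).
It also fails if it takes over 64 s, if anything falls off the work surface, if the arm or the gripper's body presses on something with over 40 N, if the wrist force passes 120 N, or if a joint passes its speed limit or range.

## Working session

There is one attempt and no reset: what is moved stays moved. The work goes in short steps, Python scripts to look and compute and a tool call to move; the robot and the scene stay as the last step left them, time stands still between calls to the robot, and variables do not carry over. Pictures are saved under pics/ and viewed, at most 10 in all, crops included, and the job is handed in when it is done.

Besides the shell and the picture viewer there is one more tool, called after "Emit:" as name([rows], argument=value, ...), one row to a line, values as JSON. step_arm: Moves the arm, as the interface text tells. Scaled input: -1 to 1 covers 0.3 m each way for a shift and 45 degrees each way for a turn. Its arguments: {"type":"object","properties":{"steps":{"type":"array"}},"required":["steps"]}

```bash
ls; mkdir -p pics; python3 - <<'E'
from rig import *
import cv2,numpy as np
s=read_state();print({k:np.round(v,3).tolist() for k,v in s.items()})
for n in("scene","top","wrist"):
    c=capture(n);cv2.imwrite(f"pics/{n}0.png",c["image"][:,:,::-1])
    print(n,{k:np.round(v,4).tolist() for k,v in c.items() if k!="image"})
E
```

```text
pics
{'time_s': 0.0, 'joint_positions': [65.116, 30.28, 82.155, -0.0, 67.688, -10.228], 'qvel': [0.034, -0.033, -0.049, -0.037, 0.043, 0.006], 'tau': [-0.001, -44.006, -17.659, 0.063, 0.058, -0.0], 'position': [0.158, 0.604, 0.21], 'tcp_rot': [[-0.967, 0.253, -0.001], [0.253, 0.967, -0.002], [0.0, -0.002, -1.0]], 'force': [0.509, 0.275, 0.616], 'moment': [-0.041, -0.038, 0.019], 'grasp_force': 0.0, 'opening': 1.001}
scene {'vertical_fov': 57.2486, 'cx': 322.317, 'cy': 200.9748, 'k1': -0.0253, 'world_from_camera': [[-0.8339, 0.4136, -0.3654, 0.9196], [0.5518, 0.6409, -0.5337, 0.4416], [0.0134, -0.6467, -0.7626, 0.7506], [0.0, 0.0, 0.0, 1.0]]}
top {'vertical_fov': 52.1078, 'cx': 328.4, 'cy': 196.1424, 'k1': -0.0992, 'world_from_camera': [[-0.0216, -0.9975, 0.0672, 0.5605], [-0.9996, 0.0226, 0.0151, 0.0013], [-0.0166, -0.0669, -0.9976, 1.0595], [0.0, 0.0, 0.0, 1.0]]}
wrist {'vertical_fov': 62.4249, 'cx': 317.257, 'cy': 193.3045, 'k1': -0.0701, 'T_tool_cam': [[0.0005, -0.9542, -0.2991, 0.0818], [1.0, 0.0002, 0.0011, 0.0005], [-0.001, -0.2991, 0.9542, -0.1737], [0.0, 0.0, 0.0, 1.0]]}
```

View pics/top0.png

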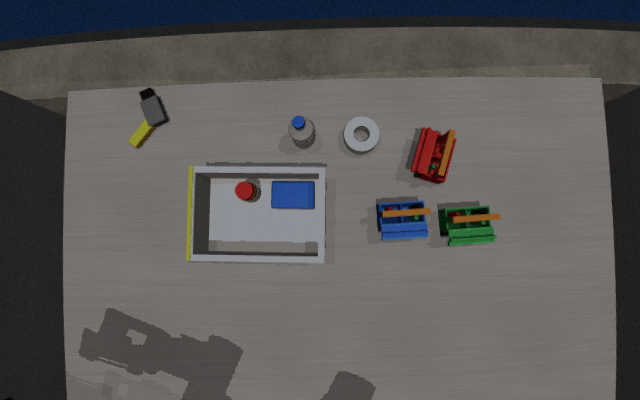

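View pics/scene0.png

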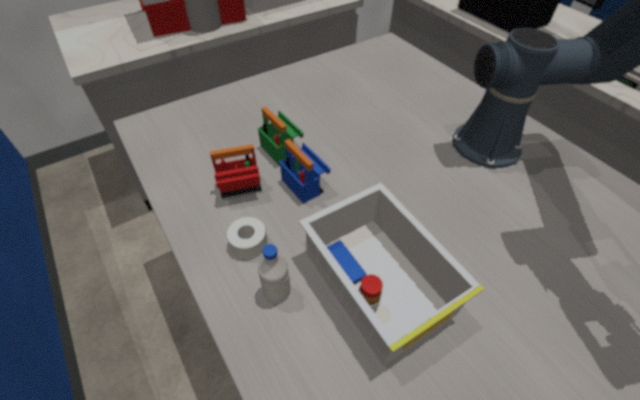

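The top view shows the blue caddy at (403,218) with its lip towards the robot, and the tote at (257,214) with its yellow end at left (+y). The scene view agrees. Next I'll convert pixels to positions.

```bash
cat > h.py <<'E'
from rig import *
import cv2,numpy as np
def cam(name):
    s=read_state();c=capture(name)
    if name=="wrist":
        T=np.eye(4);T[:3,:3]=s["tcp_rot"];T[:3,3]=s["position"];c["W"]=T@c["T_tool_cam"]
    else:c["W"]=np.array(c["world_from_camera"])
    c["s"]=s;return c
def K(c):
    f=200/np.tan(np.radians(c["vertical_fov"])/2)
    return np.array([[f,0,c["cx"]],[0,f,c["cy"]],[0,0,1.]])
def rays(c,px):
    u=(np.asarray(px,float).reshape(-1,2)-[c["cx"],c["cy"]])/K(c)[0,0]
    v=u.copy()
    for _ in range(20): v=u/(1+c["k1"]*(v**2).sum(1,keepdims=True))
    return np.c_[v,np.ones(len(v))]@c["W"][:3,:3].T
def onz(c,px,z):
    d=rays(c,px);o=c["W"][:3,3];return o+d*((z-o[2])/d[:,2:])
def proj(c,P):
    p=(np.asarray(P,float).reshape(-1,3)-c["W"][:3,3])@c["W"][:3,:3];v=p[:,:2]/p[:,2:]
    v=v*(1+c["k1"]*(v**2).sum(1,keepdims=True));return v*K(c)[0,0]+[c["cx"],c["cy"]]
def tri(c1,p1,c2,p2):
    A=np.zeros((3,3));b=np.zeros(3)
    for c,p in((c1,p1),(c2,p2)):
        d=rays(c,p)[0];d/=np.linalg.norm(d);M=np.eye(3)-np.outer(d,d);A+=M;b+=M@c["W"][:3,3]
    return np.linalg.solve(A,b)
def hsv(c):return cv2.cvtColor(c["image"],cv2.COLOR_RGB2HSV)
def blobs(c,lo,hi,amin=30):
    m=cv2.inRange(hsv(c),np.array(lo),np.array(hi))
    cs,_=cv2.findContours(m,cv2.RETR_EXTERNAL,cv2.CHAIN_APPROX_NONE)
    return [k for k in cs if cv2.contourArea(k)>=amin]
E
python3 - <<'E'
from h import *
np.set_printoptions(precision=4,suppress=True)
t=cam("top");s=cam("scene")
for n,c in(("top",t),("scene",s)):
  for nm,lo,hi in(("orange",(8,150,120),(17,255,255)),("yellow",(24,150,100),(34,255,255)),("blue",(105,130,60),(125,255,255)),("red",(0,170,90),(5,255,255))):
    for k in blobs(c,lo,hi):
        r=cv2.minAreaRect(k);print(n,nm,np.round(r[0],1),np.round(r[1],1),round(r[2],1),onz(c,r[0],{"orange":.132,"yellow":.125,"red":.1}.get(nm,.1))[0])
print("top tote outer corners",onz(t,[(326,263),(187,263),(190,166),(326,166)],.125))
print("inner near edge",onz(t,[(322,257),(195,257)],.125))
E
```

```text
top orange [476.5 217.5] [ 5.2 45.4] 86.1 [ 0.5666 -0.3216  0.132 ]
top orange [406.  212.2] [ 5.1 46.4] 86.3 [ 0.5826 -0.1598  0.132 ]
top orange [446.7 152.3] [ 5.5 45.9] 14.9 [ 0.7179 -0.2589  0.132 ]
top yellow [189.  212.5] [ 3.3 93.1] 1.9 [0.5928 0.3402 0.125 ]
top yellow [139.5 133. ] [ 9.9 27. ] 39.8 [0.785  0.4638 0.125 ]
top blue [403.6 227.2] [22.5 48.4] 87.3 [ 0.5484 -0.1587  0.1   ]
top blue [400.7 205.2] [ 7.8 45.2] 84.6 [ 0.6    -0.1535  0.1   ]
top blue [292.3 194.5] [42.2 26.5] 2.1 [0.6311 0.1007 0.1   ]
top blue [297.5 121.5] [11. 11.] 90.0 [0.8058 0.0859 0.1   ]
top red [244.  190.5] [17. 16.] 90.0 [0.6431 0.2156 0.1   ]
top red [428.7 151.9] [24.9 46.7] 15.9 [ 0.7251 -0.2247  0.1   ]
scene orange [231.4 149.9] [ 3.6 41.9] 80.0 [ 0.722  -0.2544  0.132 ]
scene orange [298.5 152. ] [34.6  4.9] 45.0 [ 0.5847 -0.1571  0.132 ]
scene orange [273.3 117.2] [27.6  4.2] 45.0 [ 0.5701 -0.3154  0.132 ]
scene blue [269.5 251.5] [13. 13.] 90.0 [0.7763 0.0417 0.1   ]
scene blue [346.6 261. ] [44.  14.2] 53.1 [0.6549 0.1478 0.1   ]
scene blue [302.3 171.8] [53.7 41.7] 45.0 [ 0.5972 -0.1205  0.1   ]
scene blue [ 36. 265.] [ 72. 268.] 0.0 [ 1.1911 -0.187   0.1   ]
scene red [370.8 285.2] [18.7 18.9] 9.5 [0.6473 0.2178 0.1   ]
scene red [235.9 171.7] [20.6 41.8] 79.2 [ 0.7359 -0.2101  0.1   ]
top tote outer corners [[0.4715 0.0241 0.125 ]
 [0.476  0.3457 0.125 ]
 [0.7016 0.3382 0.125 ]
 [0.6932 0.0194 0.125 ]]
inner near edge [[0.4852 0.033  0.125 ]
 [0.4897 0.3265 0.125 ]]
```

```bash
cat >> h.py <<'E'
from scipy.spatial.transform import Rotation as Ro
def Rt(yaw,lean):
    "tool x=world y turned by yaw(deg), z down, then lean: bottom swung away (+x) by lean deg"
    B=np.array([[0,1,0],[1,0,0],[0,0,-1.]])
    return Ro.from_euler("z",yaw,degrees=True).as_matrix()@Ro.from_euler("y",-lean,degrees=True).as_matrix()@B
def row(p,R,p0=None,R0=None):
    s=read_state();p0=np.array(s["position"]) if p0 is None else np.array(p0);R0=np.array(s["tcp_rot"]) if R0 is None else R0
    return np.round(np.r_[R0.T@(np.array(p)-p0)/.3,Ro.from_matrix(R0.T@R).as_rotvec(degrees=True)/45],4).tolist()
E
python3 - <<'E'
from h import *
print(row((.583,-.159,.25),Rt(0,0)))
E
```

```text
[-2.0145, -2.1033, -0.1306, -0.0012, 0.0007, 1.6743]
```

Emit:
step_arm([
  [-0.67,-0.7,-0.04,0,0,0.6,0],
  [-0.67,-0.7,-0.04,0,0,0.6,0],
  [-0.67,-0.7,-0.04,0,0,0.6,0],
  [-0.67,-0.7,-0.04,0,0,0.6,0],
  [-0.67,-0.7,-0.04,0,0,0.6,0],
  [-0.67,-0.7,-0.04,0,0,0.6,0],
  [-0.67,-0.7,-0.04,0,0,0.6,0],
  [-0.67,-0.7,-0.04,0,0,0.6,0],
])

```text
time_s: 0.92
position: [0.3024, 0.3454, 0.223]
tcp_rot: [[-0.743, 0.67, 0.001], [0.67, 0.743, -0.003], [-0.003, -0.001, -1.0]]
force: [-0.1, 0.4, 0.6]
opening: 0.528
grasp_force: 0.0
```

```bash
python3 - <<'E'
from h import *
print(row((.583,-.159,.25),Rt(0,0)))
E
```

```text
[-1.8209, -0.6225, -0.0838, -0.0001, 0.0042, 1.0659]
```

Emit:
step_arm([
  [-0.91,-0.31,-0.08,0,0,1,0],
  [-0.91,-0.31,-0.08,0,0,1,0],
  [-0.91,-0.31,-0.08,0,0,1,0],
  [-0.91,-0.31,-0.08,0,0,1,0],
  [-0.91,-0.31,-0.08,0,0,1,0],
  [-0.91,-0.31,-0.08,0,0,1,0],
  [-0.91,-0.31,-0.08,0,0,1,0],
  [-0.91,-0.31,-0.08,0,0,1,0],
])

```text
time_s: 1.58
position: [0.4472, 0.0944, 0.2479]
tcp_rot: [[-0.051, 0.999, 0.007], [0.999, 0.051, -0.003], [-0.003, 0.007, -1.0]]
force: [0.0, -0.0, 0.5]
opening: 0.5
grasp_force: 0.0
```

```bash
python3 - <<'E'
from h import *
print(row((.583,-.159,.25),Rt(0,0)))
E
```

```text
[-0.8664, 0.4095, -0.0015, 0.0086, 0.0039, 0.0644]
```

Emit:
step_arm([
  [-0.866,0.41,0,0.009,0,0.064,0],
  [-0.866,0.41,0,0.009,0,0.064,0],
  [-0.866,0.41,0,0.009,0,0.064,0],
  [-0.866,0.41,0,0.009,0,0.064,0],
  [-0.866,0.41,0,0.009,0,0.064,0],
  [-0.866,0.41,0,0.009,0,0.064,0],
  [-0.866,0.41,0,0.009,0,0.064,0],
  [-0.866,0.41,0,0.009,0,0.064,0],
])

```text
time_s: 2.25
position: [0.5837, -0.1589, 0.2465]
tcp_rot: [[-0.004, 1.0, -0.002], [1.0, 0.004, -0.005], [-0.005, -0.002, -1.0]]
force: [0.4, 0.4, 0.8]
opening: 0.503
grasp_force: 0.0
```

```bash
python3 - <<'E'
from h import *
np.set_printoptions(precision=4,suppress=True)
w=cam("wrist");cv2.imwrite("pics/w1.png",w["image"][:,:,::-1]);print(w["s"]["position"])
for k in blobs(w,(8,150,80),(17,255,255)):
    r=cv2.minAreaRect(k);b=cv2.boxPoints(r);P=onz(w,b,.132);print(b.round(1).tolist(),P,onz(w,[r[0]],.132))
E
```

```text
[ 0.5837 -0.1589  0.2465]
[[392.29998779296875, 269.1000061035156], [398.20001220703125, 249.1999969482422], [408.0, 252.10000610351562], [402.0, 272.0]] [[ 0.6594 -0.2453  0.132 ]
 [ 0.6635 -0.2232  0.132 ]
 [ 0.6734 -0.2264  0.132 ]
 [ 0.6695 -0.2486  0.132 ]] [[ 0.6665 -0.2358  0.132 ]]
[[307.6000061035156, 123.0], [323.70001220703125, 122.5], [327.29998779296875, 230.0], [311.20001220703125, 230.5]] [[ 0.5759 -0.1033  0.132 ]
 [ 0.5898 -0.1027  0.132 ]
 [ 0.5941 -0.203   0.132 ]
 [ 0.5789 -0.2036  0.132 ]] [[ 0.5846 -0.1507  0.132 ]]
```

View pics/w1.png

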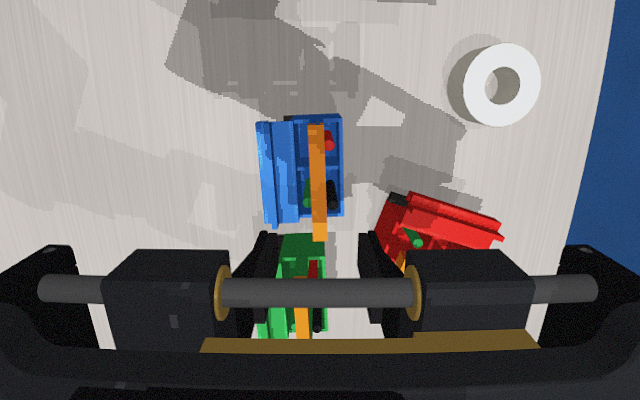

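The wrist view shows the blue caddy's bar from (316,123) to (319,241), which puts its centre near (0.585,-0.158) with a yaw of about 2°. I'll descend and grip.

```bash
python3 - <<'E'
from h import *
print(row((.585,-.158,.15),Rt(2,0)),row((.585,-.158,.128),Rt(2,0)))
E
```

```text
[-0.009, 0.0141, 0.3203, -0.0075, 0.0011, -0.0384] [-0.009, 0.0145, 0.3936, -0.0075, 0.0011, -0.0384]
```

Emit:
step_arm([
  [0,0.005,0.1,-0.007,0,-0.038,0],
  [0,0.01,0.2,-0.007,0,-0.038,0],
  [-0.009,0.014,0.28,-0.007,0,-0.038,0],
  [-0.009,0.014,0.34,-0.007,0,-0.038,0],
  [-0.009,0.014,0.38,-0.007,0,-0.038,0],
  [-0.009,0.014,0.393,-0.007,0,-0.038,0],
  [-0.009,0.014,0.393,-0.007,0,-0.038,0],
  [-0.009,0.014,0.393,-0.007,0,-0.038,0],
])

```text
time_s: 2.97
position: [0.5831, -0.1541, 0.1294]
tcp_rot: [[-0.039, 0.999, -0.001], [0.999, 0.039, -0.0], [0.0, -0.001, -1.0]]
force: [0.8, 0.4, 0.8]
opening: 0.501
grasp_force: 0.0
```

Emit:
step_arm([
  [0,0,0,0,0,0,1],
  [0,0,0,0,0,0,1],
  [0,0,0,0,0,0,1],
  [0,0,0,0,0,0,1],
  [0,0,0,0,0,0,1],
  [0,0,0,0,0,0,1],
  [0,0,0,0,0,0,1],
  [0,0,0,0,0,0,1],
])

```text
time_s: 3.63
position: [0.5829, -0.1552, 0.1288]
tcp_rot: [[-0.038, 0.999, -0.002], [0.999, 0.038, -0.0], [-0.0, -0.002, -1.0]]
force: [0.2, -0.3, 0.3]
opening: 0.026
grasp_force: 0.0
```

```bash
python3 - <<'E'
from h import *
a=cam("wrist");b=cam("scene")
i=np.hstack([a["image"],b["image"]])[:, :, ::-1]
i=np.vstack([a["image"][60:380,100:560],cv2.resize(b["image"][60:300,150:420],(460,280*460//460))])[:,:,::-1]
cv2.imwrite("pics/g1.png",i);print(b["s"]["opening"],b["s"]["force"])
E
```

```text
0.016420776150586545 [-0.64616743 -0.30848297  0.1378632 ]
```

View pics/g1.png

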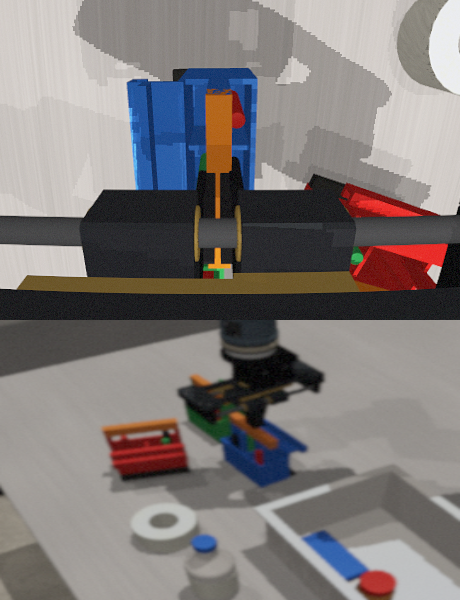

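The wrist crop shows the fingers almost shut, with only a thin gap around (218,200). So the bar may not be between the pads. I'll zoom in and compare the tip against where it should be.

```bash
python3 - <<'E'
from h import *
a=cam("wrist");s=a["s"];R=np.array(s["tcp_rot"]);p=np.array(s["position"])
for q in((0,0,.025),(.0095,0,.025),(.0095,.008,.025),(.0095,-.008,.025),(0,0,-.02)):print(q,proj(a,[p+R@q]))
print("bar mid/ends top",proj(a,[(.585,-.158,.132),(.583,-.103,.132)]),s["opening"])
cv2.imwrite("pics/g2.png",cv2.resize(a["image"][130:350,250:390],None,fx=2.7,fy=2.7,interpolation=cv2.INTER_CUBIC)[:,:,::-1])
E
```

```text
(0, 0, 0.025) [[315.80741507 223.77502684]]
(0.0095, 0, 0.025) [[315.79492054 210.04225537]]
(0.0095, 0.008, 0.025) [[328.27683921 210.04175021]]
(0.0095, -0.008, 0.025) [[303.31266609 210.03940076]]
(0, 0, -0.02) [[315.55066949 257.05509203]]
bar mid/ends top [[319.19580644 247.43960783]
 [319.59061202 151.81799009]] 0.008933464600008365
```

View pics/g2.png

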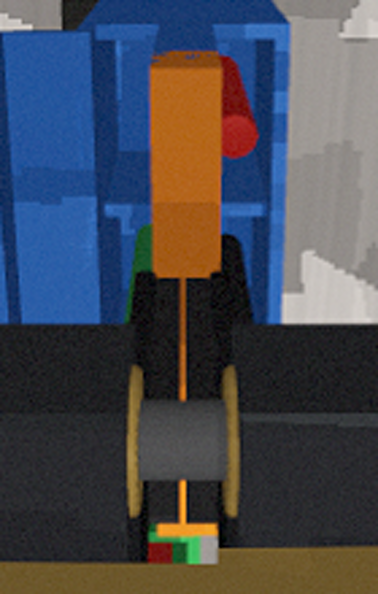

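The fingers shut without touching the bar. The image shows their tips at about the height of the bar's top, so they stand roughly 30 mm higher than the nominal tip. I'll open, go 15 mm lower and close again, watching the opening and force.

Emit:
step_arm([
  [0,0,0,0,0,0,-0.1],
  [0,0,0,0,0,0,-0.1],
  [0,0,0,0,0,0,-0.1],
  [0,0,0,0,0,0,-0.1],
  [0,0,0,0,0,0,-0.1],
  [0,0,0,0,0,0,-0.1],
])

```text
time_s: 4.28
position: [0.5829, -0.1552, 0.1288]
tcp_rot: [[-0.038, 0.999, -0.002], [0.999, 0.038, -0.0], [-0.0, -0.002, -1.0]]
force: [0.2, -0.2, 0.2]
opening: 0.379
grasp_force: 0.0
```

Emit:
step_arm([
  [0,0.008,0.01,0,0,0,-0.1],
  [0,0.008,0.02,0,0,0,-0.1],
  [0,0.008,0.03,0,0,0,-0.1],
  [0,0.008,0.04,0,0,0,-0.1],
  [0,0.008,0.05,0,0,0,-0.1],
  [0,0.008,0.05,0,0,0,-0.1],
])

```text
time_s: 4.78
position: [0.5847, -0.1548, 0.1129]
tcp_rot: [[-0.038, 0.999, -0.003], [0.999, 0.038, 0.001], [0.001, -0.003, -1.0]]
force: [0.5, -0.2, -0.3]
opening: 0.55
grasp_force: 0.0
```

Emit:
step_arm([
  [0,0,0,0,0,0,1],
  [0,0,0,0,0,0,1],
  [0,0,0,0,0,0,1],
  [0,0,0,0,0,0,1],
  [0,0,0,0,0,0,1],
  [0,0,0,0,0,0,1],
  [0,0,0,0,0,0,1],
  [0,0,0,0,0,0,1],
])

```text
time_s: 5.45
position: [0.585, -0.1551, 0.1139]
tcp_rot: [[-0.038, 0.999, -0.002], [0.999, 0.038, -0.0], [0.0, -0.002, -1.0]]
force: [-2.0, -0.0, 0.6]
opening: 0.153
grasp_force: 30.0
```

The bar is gripped: opening 13 mm, grip force 30 N. Next I'll lift.

Emit:
step_arm([
  [0,0,-0.03,0,0,0,1],
  [0,0,-0.1,0,0,0,1],
  [0,0,-0.2,0,0,0,1],
  [0,0,-0.3,0,0,0,1],
  [0,0,-0.4,0,0,0,1],
  [0,0,-0.5,0,0,0,1],
  [0,0,-0.58,0,0,0,1],
  [0,0,-0.58,0,0,0,1],
])

```text
time_s: 6.12
position: [0.5886, -0.1562, 0.2942]
tcp_rot: [[-0.038, 0.999, 0.01], [0.999, 0.038, -0.005], [-0.005, 0.009, -1.0]]
force: [0.9, -1.1, -2.1]
opening: 0.153
grasp_force: 30.0
```

```bash
python3 - <<'E'
from h import *
np.set_printoptions(precision=4,suppress=True)
t=cam("top");s=cam("scene");print(s["s"]["position"],s["s"]["opening"],s["s"]["force"])
g=cv2.GaussianBlur(cv2.cvtColor(t["image"],cv2.COLOR_RGB2GRAY),(3,3),0).astype(float)
# profiles across near rim: median over columns
for x0 in(205,230,260,290,310):
    print(x0,g[248:272,x0-5:x0+6].mean(1).round(0).astype(int).tolist())
print("rows along y, near rim row 260:",g[258:262,180:200].mean(0).round(0).astype(int).tolist())
print("inside row 215:",g[212:218,184:216].mean(0).round(0).astype(int).tolist())
print("right end:",g[258:262,316:334].mean(0).round(0).astype(int).tolist())
E
```

```text
[ 0.5873 -0.1557  0.291 ] 0.15626062888588588 [-0.0089 -0.2058 -4.2301]
205 [75, 75, 72, 65, 62, 74, 114, 158, 173, 173, 174, 173, 162, 142, 132, 136, 140, 139, 140, 140, 140, 140, 139, 139]
230 [135, 134, 124, 97, 72, 63, 89, 141, 170, 173, 173, 174, 168, 148, 128, 128, 137, 141, 142, 140, 139, 140, 140, 140]
260 [136, 136, 131, 113, 85, 66, 75, 115, 154, 171, 174, 173, 173, 164, 142, 130, 136, 142, 143, 143, 143, 144, 144, 144]
290 [125, 123, 121, 114, 92, 68, 62, 78, 107, 126, 131, 130, 129, 123, 107, 87, 79, 78, 80, 81, 82, 83, 84, 85]
310 [115, 115, 116, 111, 94, 72, 62, 70, 97, 121, 129, 131, 132, 130, 120, 102, 91, 90, 93, 94, 94, 94, 93, 93]
rows along y, near rim row 260: [139, 138, 138, 139, 139, 142, 150, 152, 150, 146, 147, 154, 159, 159, 160, 160, 159, 160, 160, 161]
inside row 215: [137, 138, 142, 150, 157, 159, 158, 158, 155, 130, 91, 68, 63, 64, 64, 64, 64, 64, 64, 64, 65, 64, 64, 65, 78, 117, 158, 173, 174, 174, 174, 173]
right end: [138, 138, 137, 137, 137, 137, 137, 127, 100, 75, 67, 67, 67, 68, 67, 67, 67, 68]
```

```bash
python3 - <<'E'
from h import *
np.set_printoptions(precision=4,suppress=True)
t=cam("top")
print(onz(t,[(205,254.1),(230,254.55),(260,255.1),(290,255.7),(310,256.0)],.125)[:,:2])
print(onz(t,[(205,260.5),(230,260.8),(260,261.5),(290,262.15),(310,262.5)],.125)[:,:2])
print("end",onz(t,[(193.5,215),(324,260)],.125))
E
```

```text
[[0.4961 0.3028]
 [0.4943 0.2441]
 [0.492  0.1746]
 [0.4895 0.1058]
 [0.488  0.0602]]
[[0.4814 0.3029]
 [0.48   0.2443]
 [0.4775 0.1749]
 [0.4749 0.1061]
 [0.4733 0.0605]]
end [[0.5867 0.3295 0.125 ]
 [0.4784 0.0285 0.125 ]]
```

```bash
cat >> h.py <<'E'
YAW=-1.9;RIM=np.array([.4923,.1879,.125]);OFF=np.array([-.003,0,-.008])
def pose(L,lean,rim=None,off=None):
    "TCP pose putting caddy_lip at L (mm, tote_rim frame) with the given lean"
    rim=RIM if rim is None else rim;off=OFF if off is None else off
    Z=Ro.from_euler("z",YAW,degrees=True).as_matrix()
    Rc=Z@Ro.from_euler("y",-lean,degrees=True).as_matrix();R=Rt(YAW,lean)
    return rim+Z@np.array(L)/1e3+Rc@[.0575,0,.042]-R@off,R
E
python3 - <<'E'
from h import *
p,R=pose((-29,76,95),14);print(p,row(p,R))
E
```

```text
[0.51347571 0.26624099 0.26690056] [1.4105, -0.1832, 0.0682, -0.3158, -0.0123, 0.0899]
```

Emit:
step_arm([
  [0.05,0,0,0,0,0,1],
  [0.14,-0.01,0,0,0,0.02,1],
  [0.24,-0.02,0,0,0,0.03,1],
  [0.34,-0.04,0,0,0,0.05,1],
  [0.44,-0.05,0,0,0,0.07,1],
  [0.54,-0.07,0,0,0,0.09,1],
  [0.64,-0.08,0,0,0,0.09,1],
  [0.74,-0.09,0,0,0,0.09,1],
])

```text
time_s: 6.93
position: [0.5478, 0.0683, 0.2856]
tcp_rot: [[0.033, 0.999, -0.007], [0.999, -0.033, 0.001], [0.001, -0.007, -1.0]]
force: [0.4, -0.0, -3.4]
opening: 0.148
grasp_force: 30.0
```

```bash
python3 - <<'E'
from h import *
p,R=pose((-29,76,95),14);print(p,row(p,R))
E
```

```text
[0.51347571 0.26624099 0.26690056] [0.6555, -0.1353, 0.0638, -0.3197, -0.0011, 0.0005]
```

Emit:
step_arm([
  [0.11,-0.02,0,-0.04,0,0,1],
  [0.22,-0.04,0,-0.1,0,0,1],
  [0.33,-0.06,0,-0.16,0,0,1],
  [0.44,-0.09,0.02,-0.22,0,0,1],
  [0.54,-0.11,0.04,-0.28,0,0,1],
  [0.62,-0.13,0.06,-0.32,0,0,1],
  [0.655,-0.135,0.064,-0.32,0,0,1],
  [0.655,-0.135,0.064,-0.32,0,0,1],
])

```text
time_s: 7.6
position: [0.5128, 0.2659, 0.2661]
tcp_rot: [[0.028, 0.97, 0.241], [1.0, -0.027, -0.008], [-0.001, 0.241, -0.97]]
force: [0.5, -1.3, -2.6]
opening: 0.16
grasp_force: 30.0
```

```bash
python3 - <<'E'
from h import *
np.set_printoptions(precision=4,suppress=True)
w=cam("wrist");cv2.imwrite("pics/w2.png",w["image"][:,:,::-1]);s=w["s"];print(s["position"],s["force"],s["time_s"])
p,R=pose((-29,76,95),14);print(row(p,R))
# expected pixels: rim inner/outer line, end corner, lip leg-bottom, foot
Z=Ro.from_euler("z",YAW,degrees=True).as_matrix()
for n,q in(("inner y50",(0,50,0)),("end",(0,145,0)),("outer y145",(-15,145,0)),("outer corner",(-15,160,0)),("outer y100",(-15,100,0))):print(n,proj(w,RIM+Z@np.array(q)/1e3))
Rm=np.array(s["tcp_rot"]);P=np.array(s["position"])
for n,q in(("bar +y end top",(0,55,10)),("leg top outer +y",(-61.5,55,-38)),("rib top +y",(-48,55,-22)),("bar c",(0,0,0))):
    # caddy axes in tool: x->ty, y->tx, z->-tz
    q=np.array(q)/1e3;print(n,proj(w,P+Rm@(OFF+[q[1],q[0],-q[2]])))
E
```

```text
[0.5128 0.2659 0.2661] [ 0.4524 -1.3297 -2.5601] 7.6
[0.0063, -0.004, -0.0003, 0.0023, 0.0013, 0.0047]
inner y50 [[264.0608 208.5023]]
end [[259.8145 109.7719]]
outer y145 [[242.9889 110.0267]]
outer corner [[242.0982  92.7519]]
outer y100 [[245.6877 159.3368]]
bar +y end top [[315.6899 157.8606]]
leg top outer +y [[216.9968 143.0778]]
rib top +y [[232.2015 147.18  ]]
bar c [[315.8633 251.7835]]
```

View pics/w2.png

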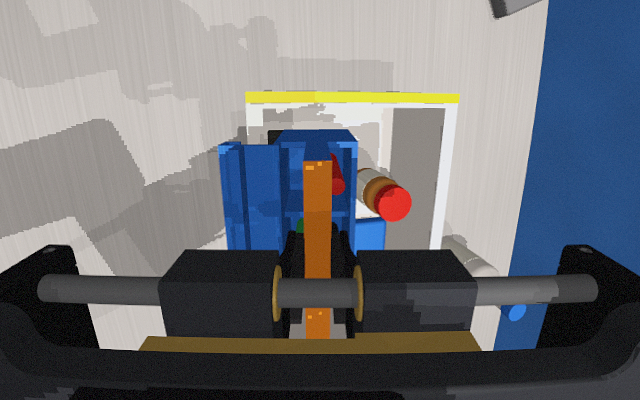

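Wrist view: the near rim strip runs from the yellow corner (247,93) down to (250,140), the lip's outer edge is at x≈220, and the bar end is at (317,160). The model fits to a few pixels, so I'll measure the edges more finely.

```bash
python3 - <<'E'
from h import *
np.set_printoptions(precision=4,suppress=True)
w=cam("wrist");g=w["image"].astype(int);s=w["s"]
for r in(106,118,130):print(r,"x238..:",g[r-2:r+3,238:276].mean(0).sum(1).__floordiv__(3).astype(int).tolist())
for r in(160,200,235):print(r,"blue-red x212..:",(g[r-1:r+2,212:250,2]-g[r-1:r+2,212:250,0]).mean(0).astype(int).tolist(), g[r-1:r+2,212:250].mean((0,2)).astype(int).tolist())
print("bar y",(g[150:170,314:320,0]-g[150:170,314:320,2]).mean(1).astype(int).tolist())
print("bar x row180",(g[178:183,296:340,0]-g[178:183,296:340,2]).mean(0).astype(int).tolist())
print("yellow col 300",(g[86:112,295:305]).mean(1).astype(int).tolist())
E
```

```text
106 x238..: [185, 185, 185, 185, 190, 220, 232, 230, 230, 230, 230, 230, 230, 230, 230, 230, 230, 230, 230, 230, 231, 226, 204, 198, 195, 194, 195, 194, 195, 194, 195, 194, 195, 194, 194, 191, 227, 224]
118 x238..: [176, 175, 176, 175, 173, 199, 226, 231, 230, 230, 230, 229, 230, 230, 230, 230, 230, 230, 229, 230, 230, 233, 189, 153, 152, 154, 153, 154, 154, 153, 154, 153, 153, 154, 154, 154, 152, 153]
130 x238..: [114, 117, 115, 116, 113, 108, 210, 231, 232, 235, 182, 167, 168, 167, 168, 169, 168, 169, 170, 169, 169, 169, 169, 169, 169, 170, 169, 169, 170, 165, 147, 129, 122, 123, 123, 122, 123, 121]
160 blue-red x212..: [-9, -8, -7, -9, -9, -10, 6, 68, 129, 121, 112, 118, 122, 108, 107, 103, 104, 118, 120, 117, 119, 118, 122, 118, 118, 122, 119, 91, 76, 75, 80, 73, 77, 113, 120, 115, 119, 114] [139, 140, 138, 136, 138, 142, 134, 112, 92, 90, 92, 92, 90, 83, 78, 81, 82, 85, 83, 88, 85, 87, 83, 86, 85, 85, 89, 65, 55, 55, 53, 56, 49, 81, 86, 88, 86, 88]
200 blue-red x212..: [-9, -8, -7, -9, -8, -9, -9, -7, -9, -13, 26, 96, 121, 114, 111, 116, 116, 110, 103, 108, 116, 117, 119, 121, 1
[... 681 characters left out ...]
47, 147, 147]
bar x row180 [-108, -108, -105, -107, -106, -116, -77, 56, 163, 154, 149, 150, 151, 149, 149, 153, 144, 148, 147, 150, 145, 152, 144, 147, 148, 147, 148, 146, 151, 151, 150, 147, 149, 147, 149, 144, 119, 121, 126, 118, 123, 121, 121, 117]
yellow col 300 [[190, 184, 180], [190, 185, 182], [180, 176, 178], [199, 190, 137], [231, 219, 55], [231, 220, 58], [230, 219, 59], [230, 219, 60], [230, 218, 57], [231, 219, 61], [230, 219, 58], [230, 219, 59], [230, 219, 56], [231, 219, 51], [228, 218, 129], [229, 227, 215], [230, 231, 228], [231, 231, 225], [223, 223, 217], [220, 220, 214], [197, 194, 188], [185, 179, 173], [184, 178, 173], [185, 179, 174], [186, 180, 174], [185, 180, 174]]
```

```bash
sed -i 's/OFF=np.array(\[-.003,0,-.008\])/OFF=np.array([-.0045,0,-.008])/' h.py; python3 - <<'E'
from h import *
w=cam("wrist");Z=Ro.from_euler("z",YAW,degrees=True).as_matrix()
print((onz(w,[(300,105.8),(243.1,118),(260.2,118)],.125)-RIM)@Z*1e3)
for z in(60,20):
    p,R=pose((-29,76,z),14);print(row(p,R))
E
```

```text
[[ 41.27021817 145.55849324   0.        ]
 [-11.45743697 135.46972754   0.        ]
 [  3.94795262 135.1074177    0.        ]]
[0.0164, -0.0399, 0.1149, 0.0057, 0.0014, 0.0004]
[0.0165, -0.0727, 0.2441, 0.0057, 0.0014, 0.0004]
```

The readings are noisy, so I'll average the pose over several of them.

```bash
cat >> h.py <<'E'
def avg(n=8):
    S=[]
    for _ in range(n): capture("wrist");S.append(read_state())
    R=Ro.from_matrix([s["tcp_rot"] for s in S]).mean().as_matrix()
    return np.mean([s["position"] for s in S],0),R,np.mean([s["force"] for s in S],0),S
E
python3 - <<'E'
from h import *
np.set_printoptions(precision=4,suppress=True)
P,R,F,S=avg(10);print(P,np.std([s["position"] for s in S],0),F)
print(Ro.from_matrix([R.T@np.array(s["tcp_rot"]) for s in S]).as_rotvec(degrees=True).std(0))
w=cam("wrist");T=np.eye(4);T[:3,:3]=R;T[:3,3]=P;w["W"]=T@w["T_tool_cam"]
Z=Ro.from_euler("z",YAW,degrees=True).as_matrix()
print((onz(w,[(300,105.8),(243.1,118),(260.2,118)],.125)-RIM)@Z*1e3)
p,Rr=pose((-29,76,95),14);print(row(p,Rr,P,R),Ro.from_matrix(Z.T@R@np.array([[0,1,0],[1,0,0],[0,0,-1.]]).T).as_euler("zyx",degrees=True))
E
```

```text
[0.5167 0.2625 0.2688] [0.0003 0.0003 0.0001] [-0.0191 -0.2222 -3.0352]
[0.0104 0.0159 0.0306]
[[ 42.9476 144.8181   0.    ]
 [-10.0037 134.8461   0.    ]
 [  5.4533 134.438    0.    ]]
[0.0171, -0.0124, 0.0034, 0.007, 0.0007, -0.0014] [ -0.0728 -14.3157  -0.0335]
```

```bash
cat >> h.py <<'E'
def look():
    P,R,F,S=avg(6);w=cam("wrist");T=np.eye(4);T[:3,:3]=R;T[:3,3]=P;w["W"]=T@w["T_tool_cam"];return P,R,F,w
E
python3 - <<'E'
from h import *
np.set_printoptions(precision=4,suppress=True)
P,R,F,w=look();print(P,F)
g=w["image"].astype(int)
for r in(106,118,130):print(r,"x234..:",g[r-2:r+3,234:276].mean((0,2)).astype(int).tolist())
for r in(160,200,235):print(r,"b-r x208..:",(g[r-1:r+2,208:240,2]-g[r-1:r+2,208:240,0]).mean(0).astype(int).tolist())
print("bar y150",(g[150:170,314:320,0]-g[150:170,314:320,2]).mean(1).astype(int).tolist())
print("col 280,300",g[86:116,276:286].mean((1,2)).astype(int).tolist(),g[86:116,295:305].mean((1,2)).astype(int).tolist())
print("sag test: yellow-left x at row 96",(g[95:98,236:256,0]-g[95:98,236:256,2]).mean(0).astype(int).tolist())
Z=Ro.from_euler("z",YAW,degrees=True).as_matrix()
for n,q in(("end",(0,145,0)),("outer y145",(-15,145,0)),("outer y130",(-15,130,0)),("inner y130",(0,130,0))):print(n,proj(w,RIM+Z@np.array(q)/1e3))
for n,q in(("bar +y end top",(0,55,10)),("leg top outer +y",(-61.5,55,-38)),("leg -y",(-61.5,-10,-38))):
    q=np.array(q)/1e3;print(n,proj(w,P+R@(OFF+[q[1],q[0],-q[2]])))
E
```

```text
[0.5161 0.2635 0.2687] [-0.1061  0.2324 -3.084 ]
106 x234..: [186, 186, 185, 185, 185, 183, 209, 229, 231, 230, 230, 230, 230, 230, 231, 230, 230, 230, 230, 230, 230, 231, 233, 207, 189, 187, 187, 188, 188, 188, 187, 187, 188, 188, 187, 187, 186, 183, 227, 225, 224, 224]
118 x234..: [175, 175, 177, 175, 175, 174, 173, 220, 232, 230, 231, 230, 230, 230, 230, 230, 230, 230, 230, 230, 230, 230, 232, 226, 163, 152, 154, 154, 153, 154, 153, 154, 154, 154, 155, 155, 153, 160, 158, 158, 154, 150]
130 x234..: [180, 179, 141, 113, 114, 116, 112, 141, 225, 232, 230, 230, 231, 235, 183, 169, 171, 172, 172, 171, 171, 172, 168, 170, 169, 170, 169, 170, 170, 168, 170, 170, 171, 160, 124, 100, 103, 101, 103, 101, 103, 99]
160 b-r x208..: [-7, -10, -9, -6, -7, -7, -8, -8, -8, -11, 12, 83, 123, 123, 122, 120, 118, 119, 111, 106, 109, 116, 122, 117, 115, 120, 114, 117, 116, 115, 121, 83]
200 b-r x208..: [-8, -8, -8, -7, -7, -9, -7, -10, -9, -7, -7, -8, -8, -13, 29, 95, 111, 109, 110, 107, 111, 107, 105, 104, 113, 121, 113, 117, 118, 116, 116, 118]
235 b-r x208..: [-8, -8, -7, -10, -9, -9, -8, -8, -8, 
[... 189 characters left out ...]
0, 146, 148, 150, 150, 147]
col 280,300 [184, 184, 186, 180, 170, 171, 172, 170, 171, 171, 171, 171, 169, 166, 213, 227, 230, 229, 230, 227, 221, 220, 215, 214, 201, 169, 156, 153, 150, 151] [184, 185, 176, 162, 170, 169, 170, 170, 169, 169, 169, 169, 168, 174, 222, 230, 229, 229, 231, 214, 185, 178, 179, 180, 179, 180, 180, 180, 181, 180]
sag test: yellow-left x at row 96 [10, 8, 4, 29, 116, 170, 159, 163, 163, 163, 165, 163, 165, 161, 163, 161, 163, 165, 164, 165]
end [[254.5361 107.3734]]
outer y145 [[237.7199 107.6898]]
outer y130 [[238.7501 124.5281]]
inner y130 [[255.3389 124.0444]]
bar +y end top [[315.7032 160.952 ]]
leg top outer +y [[217.2038 145.4858]]
leg -y [[225.7366 240.7196]]
```

Settled, the wrist view puts the rim about 2.2 mm farther in +x and 1 mm in +y than the top camera did. The lip fits the model, so I'll update the rim and descend.

```bash
sed -i 's/RIM=np.array(\[.4923,.1879,.125\])/RIM=np.array([.4945,.1888,.125])/' h.py; cat >> h.py <<'E'
def where(P,R):
    "caddy lip in tote_rim frame (mm), lean, yaw error"
    Z=Ro.from_euler("z",YAW,degrees=True).as_matrix()
    L=P+R@(OFF+[0,-.0575,.042]);e=Ro.from_matrix(Z.T@R@np.array([[0,1,0],[1,0,0],[0,0,-1.]]).T).as_euler("zyx",degrees=True)
    return ((L-RIM)@Z*1e3).round(1),e.round(2)
def plan(*targets):
    P,R,F,S=avg(4);print("now",*where(P,R),"F",F.round(1),"t",S[-1]["time_s"],"open",round(S[-1]["opening"],3))
    for t in targets:print(t,row(*pose(t[:3],t[3]),P,R))
E
python3 -c "
from h import *
plan((-29,80,60,14),(-29,80,20,14))"
```

```text
now [-28.2  70.9  96.5] [  0.03 -14.31  -0.  ] F [-0.   0.3 -3. ] t 8.85 open 0.158
(-29, 80, 60, 14) [0.0304, -0.0319, 0.1184, 0.0069, 0.0, 0.0007]
(-29, 80, 20, 14) [0.0304, -0.0649, 0.2476, 0.0069, 0.0, 0.0007]
```

Emit:
step_arm([
  [0.01,-0.01,0.03,0,0,0,1],
  [0.03,-0.022,0.08,0.007,0,0,1],
  [0.03,-0.032,0.118,0.007,0,0,1],
  [0.03,-0.042,0.16,0.007,0,0,1],
  [0.03,-0.052,0.2,0.007,0,0,1],
  [0.03,-0.061,0.232,0.007,0,0,1],
  [0.03,-0.065,0.248,0.007,0,0,1],
  [0.03,-0.065,0.248,0.007,0,0,1],
])

```text
time_s: 9.52
position: [0.5149, 0.2722, 0.19]
tcp_rot: [[0.033, 0.971, 0.239], [0.999, -0.031, -0.009], [-0.001, 0.239, -0.971]]
force: [-0.3, 0.8, -3.6]
opening: 0.153
grasp_force: 30.0
```

```bash
python3 -c "
from h import *
avg(5);plan((-29,80,10,14),(-29,80,1.2,14))"
```

```text
now [-28.5  80.   20.5] [  0.02 -14.07   0.03] F [-0.4 -0.3 -3. ] t 9.9667 open 0.152
(-29, 80, 10, 14) [0.0001, -0.0099, 0.0339, 0.0016, -0.0006, 0.0004]
(-29, 80, 1.2, 14) [0.0001, -0.0171, 0.0624, 0.0016, -0.0006, 0.0004]
```

Emit:
step_arm([
  [0,-0.003,0.01,0.001,0,0,1],
  [0,-0.006,0.02,0.001,0,0,1],
  [0,-0.009,0.03,0.001,0,0,1],
  [0,-0.012,0.04,0.001,0,0,1],
  [0,-0.014,0.05,0.001,0,0,1],
  [0,-0.016,0.058,0.001,0,0,1],
  [0,-0.017,0.062,0.001,0,0,1],
  [0,-0.017,0.062,0.001,0,0,1],
])

```text
time_s: 10.63
position: [0.5152, 0.2723, 0.172]
tcp_rot: [[0.033, 0.97, 0.24], [0.999, -0.032, -0.008], [-0.001, 0.24, -0.971]]
force: [-0.1, 0.0, -2.6]
opening: 0.156
grasp_force: 30.0
```

```bash
python3 - <<'E'
from h import *
avg(5);plan((-24,80,.7,14),(-18.5,80,.7,14),(-17,80,.7,14))
w=cam("wrist");cv2.imwrite("pics/w3.png",cv2.resize(w["image"][90:260,190:400],None,fx=3,fy=3,interpolation=cv2.INTER_CUBIC)[:,:,::-1])
E
```

```text
now [-29.3  79.8   0.8] [  0.03 -13.97   0.  ] F [ 0.1 -0.1 -2.6] t 11.0833 open 0.158
(-24, 80, 0.7, 14) [0.0004, 0.0171, 0.0045, -0.0007, -0.0001, 0.0005]
(-18.5, 80, 0.7, 14) [0.0004, 0.0349, 0.0089, -0.0007, -0.0001, 0.0005]
(-17, 80, 0.7, 14) [0.0004, 0.0398, 0.0101, -0.0007, -0.0001, 0.0005]
```

View pics/w3.png

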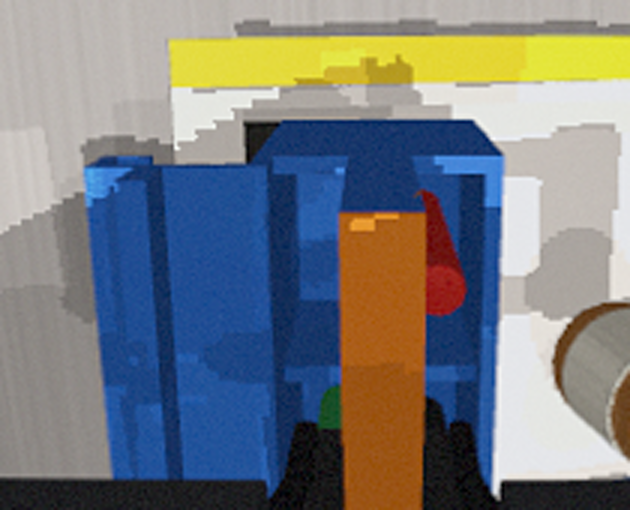

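The crop shows the lip leaning over the rim near the yellow end, with the leg (85-110, 165-480) outside the rim edge at (172,90). There is no contact force, so I'll move in under the flange.

Emit:
step_arm([
  [0,0.006,0.0015,0,0,0,1],
  [0,0.012,0.003,0,0,0,1],
  [0,0.018,0.0045,0,0,0,1],
  [0,0.024,0.006,0,0,0,1],
  [0,0.03,0.0075,0,0,0,1],
  [0,0.035,0.009,0,0,0,1],
  [0,0.035,0.009,0,0,0,1],
])

```text
time_s: 11.72
position: [0.5269, 0.2721, 0.1724]
tcp_rot: [[0.033, 0.97, 0.242], [0.999, -0.032, -0.008], [0.0, 0.242, -0.97]]
force: [-0.0, -0.4, -2.6]
opening: 0.149
grasp_force: 30.0
```

```bash
python3 - <<'E'
from h import *
avg(5);plan((-17.5,80,.7,10),(-17,80,.6,5),(-16.5,80,.4,0))
E
```

```text
now [-18.7  79.8   0.5] [  0.03 -13.95  -0.  ] F [ 0.3  0.5 -2.8] t 12.1667 open 0.156
(-17.5, 80, 0.7, 10) [0.0006, 0.0115, 0.0139, 0.0877, 0.0001, 0.0007]
(-17, 80, 0.6, 5) [0.0006, 0.021, 0.0324, 0.1988, 0.0001, 0.0007]
(-16.5, 80, 0.4, 0) [0.0006, 0.0288, 0.0518, 0.3099, 0.0002, 0.0006]
```

Emit:
step_arm([
  [0,0.006,0.007,0.044,0,0,1],
  [0,0.0115,0.014,0.088,0,0,1],
  [0,0.0165,0.023,0.143,0,0,1],
  [0,0.021,0.032,0.199,0,0,1],
  [0,0.021,0.032,0.199,0,0,1],
])

```text
time_s: 12.58
position: [0.536, 0.2717, 0.1642]
tcp_rot: [[0.034, 0.996, 0.086], [0.999, -0.034, -0.003], [0.0, 0.086, -0.996]]
force: [-1.3, 0.3, -2.3]
opening: 0.153
grasp_force: 30.0
```

```bash
python3 - <<'E'
from h import *
avg(4);plan((-16.8,80,.5,2.5),(-16.5,80,.4,0))
E
```

```text
now [-17.3  79.9   0.9] [ 0.05 -5.03 -0.01] F [-0.5 -0.  -2.9] t 12.9833 open 0.154
(-16.8, 80, 0.5, 2.5) [0.0003, 0.0065, 0.0099, 0.0562, 0.0002, 0.0012]
(-16.5, 80, 0.4, 0) [0.0003, 0.0118, 0.019, 0.1118, 0.0002, 0.0012]
```

Emit:
step_arm([
  [0,0.003,0.005,0.028,0,0,1],
  [0,0.0065,0.01,0.056,0,0,1],
  [0,0.009,0.015,0.084,0,0,1],
  [0,0.012,0.019,0.112,0,0,1],
  [0,0.012,0.019,0.112,0,0,1],
])

```text
time_s: 13.4
position: [0.5393, 0.2717, 0.1591]
tcp_rot: [[0.033, 0.999, -0.001], [0.999, -0.033, 0.0], [-0.0, -0.001, -1.0]]
force: [0.7, -0.4, -2.5]
opening: 0.158
grasp_force: 30.0
```

```bash
python3 - <<'E'
from h import *
avg(4);plan((-16.5,80,-1,0),(-16.5,80,2.5,0),(-16.5,90,-.3,0))
E
```

```text
now [-16.2  79.9   0.4] [ 0.04  0.01 -0.01] F [ 0.2 -0.1 -3.5] t 13.8 open 0.154
(-16.5, 80, -1, 0) [0.0003, -0.001, 0.0048, -0.0002, 0.0002, 0.0009]
(-16.5, 80, 2.5, 0) [0.0003, -0.0011, -0.0069, -0.0002, 0.0002, 0.0009]
(-16.5, 90, -0.3, 0) [0.0337, -0.001, 0.0024, -0.0002, 0.0002, 0.0009]
```

Upright, with almost no contact. I'll slide towards the end wall in small steps.

Emit:
step_arm([
  [0.006,0,0,0,0,0,1],
  [0.012,0,0,0,0,0,1],
  [0.018,0,0,0,0,0,1],
  [0.023,0,0,0,0,0,1],
  [0.026,0,0,0,0,0,1],
  [0.026,0,0,0,0,0,1],
])

```text
time_s: 14.3
position: [0.539, 0.2798, 0.1592]
tcp_rot: [[0.032, 0.999, -0.001], [0.999, -0.032, -0.0], [-0.0, -0.001, -1.0]]
force: [-0.7, -0.9, -2.1]
opening: 0.155
grasp_force: 30.0
```

```bash
python3 - <<'E'
from h import *
avg(4);plan((-16.5,90,.4,0))
E
```

```text
now [-16.   87.5   0.3] [ 0.02  0.05 -0.01] F [-0.1 -0.4 -2.8] t 14.7 open 0.156
(-16.5, 90, 0.4, 0) [0.0082, -0.0016, -0.0006, -0.001, 0.0003, 0.0004]
```

Emit:
step_arm([
  [0.002,0,0,0,0,0,1],
  [0.004,0,0,0,0,0,1],
  [0.005,0,0,0,0,0,1],
  [0.005,0,0,0,0,0,1],
])

```text
time_s: 15.03
position: [0.5391, 0.2811, 0.1592]
tcp_rot: [[0.033, 0.999, -0.001], [0.999, -0.033, -0.0], [-0.0, -0.001, -1.0]]
force: [-0.4, 0.3, -2.5]
opening: 0.153
grasp_force: 30.0
```

Emit:
step_arm([
  [0.002,0,0,0,0,0,1],
  [0.004,0,0,0,0,0,1],
  [0.004,0,0,0,0,0,1],
  [0.004,0,0,0,0,0,1],
])

```text
time_s: 15.37
position: [0.5391, 0.2821, 0.1592]
tcp_rot: [[0.033, 0.999, -0.001], [0.999, -0.033, -0.0], [-0.0, -0.001, -1.0]]
force: [-0.3, -0.4, -2.7]
opening: 0.153
grasp_force: 30.0
```

```bash
python3 - <<'E'
from h import *
avg(2);plan((-16.5,90,.4,0))
E
```

```text
now [-16.1  90.2   0.3] [ 0.02  0.05 -0.01] F [-0.2 -0.1 -3.3] t 15.6667 open 0.157
(-16.5, 90, 0.4, 0) [-0.0009, -0.0016, -0.0006, -0.0011, 0.0003, 0.0005]
```

Emit:
step_arm([
  [0.003,0,0,0,0,0,1],
  [0.003,0,0,0,0,0,1],
  [0.003,0,0,0,0,0,1],
])

```text
time_s: 15.92
position: [0.5391, 0.2826, 0.1593]
tcp_rot: [[0.032, 0.999, -0.001], [0.999, -0.032, -0.001], [-0.001, -0.001, -1.0]]
force: [0.2, -1.1, -2.5]
opening: 0.153
grasp_force: 30.0
```

Emit:
step_arm([
  [0.003,0,0,0,0,0,1],
  [0.003,0,0,0,0,0,1],
  [0.003,0,0,0,0,0,1],
])

```text
time_s: 16.17
position: [0.5392, 0.2832, 0.1593]
tcp_rot: [[0.032, 0.999, -0.001], [0.999, -0.032, -0.002], [-0.002, -0.001, -1.0]]
force: [0.7, -4.6, -1.3]
opening: 0.152
grasp_force: 30.0
```

```bash
python3 - <<'E'
from h import *
avg(2);plan((-16.5,92,.4,0))
E
```

```text
now [-16.   91.3   0.4] [ 0.04  0.05 -0.09] F [ 0.2 -5.4 -1.2] t 16.4667 open 0.155
(-16.5, 92, 0.4, 0) [0.0022, -0.0017, -0.0002, -0.0011, 0.002, 0.0008]
```

The end wall is touched at -5 N. I'll back off slightly and lower the lip onto the rim.

Emit:
step_arm([
  [-0.003,0,0,0,0,0,1],
  [-0.003,0,0.001,0,0,0,1],
  [-0.003,0,0.0015,0,0,0,1],
  [-0.003,0,0.0015,0,0,0,1],
])

```text
time_s: 16.8
position: [0.5392, 0.2829, 0.1589]
tcp_rot: [[0.033, 0.999, -0.001], [0.999, -0.033, -0.001], [-0.001, -0.001, -1.0]]
force: [-0.1, -4.1, -0.6]
opening: 0.16
grasp_force: 30.0
```

```bash
python3 - <<'E'
from h import *
avg(2);plan((-16.5,90,-.5,0))
E
```

```text
now [-16.  91.  -0.] [ 0.03  0.03 -0.03] F [-0.5 -5.1 -0.1] t 17.1 open 0.158
(-16.5, 90, -0.5, 0) [-0.0034, -0.0019, 0.0014, -0.0008, 0.0007, 0.0007]
```

Emit:
step_arm([
  [-0.002,0,0.001,0,0,0,1],
  [-0.002,0,0.0015,0,0,0,1],
  [-0.002,0,0.0015,0,0,0,1],
])

```text
time_s: 17.35
position: [0.5393, 0.2826, 0.1585]
tcp_rot: [[0.033, 0.999, -0.0], [0.999, -0.033, 0.0], [0.0, -0.0, -1.0]]
force: [-0.1, -5.0, 0.1]
opening: 0.148
grasp_force: 30.0
```

```bash
python3 - <<'E'
from h import *
avg(3);plan((-16.5,90,-.5,0))
E
```

```text
now [-15.8  90.6  -0.5] [ 0.02  0.02 -0.  ] F [-0.1 -4.1  0.8] t 17.7 open 0.155
(-16.5, 90, -0.5, 0) [-0.0022, -0.0023, -0.0001, -0.0004, 0.0001, 0.0005]
```

Emit:
step_arm([
  [0,0,0,0,0,0,0.3],
  [0,0,0,0,0,0,0.3],
  [0,0,0,0,0,0,0.3],
  [0,0,0,0,0,0,0.3],
  [0,0,0,0,0,0,0.3],
  [0,0,0,0,0,0,0.3],
])

```text
time_s: 18.2
position: [0.5391, 0.2829, 0.1583]
tcp_rot: [[0.033, 0.999, -0.001], [0.999, -0.033, 0.0], [0.0, -0.001, -1.0]]
force: [-1.1, 0.5, 0.3]
opening: 0.346
grasp_force: 0.0
```

Emit:
step_arm([
  [0,0,-0.02,0,0,0,0.3],
  [0,0,-0.05,0,0,0,0.3],
  [0,0,-0.1,0,0,0,0.3],
  [0,0,-0.18,0,0,0,0.3],
  [0,0,-0.26,0,0,0,0.3],
  [0,0,-0.34,0,0,0,0.3],
  [0,0,-0.4,0,0,0,0.3],
  [0,0,-0.4,0,0,0,0.3],
])

```text
time_s: 18.87
position: [0.542, 0.2835, 0.2842]
tcp_rot: [[0.033, 0.999, 0.01], [0.999, -0.033, 0.003], [0.004, 0.009, -1.0]]
force: [0.3, -0.3, 0.5]
opening: 0.35
grasp_force: 0.0
```

```bash
python3 - <<'E'
from h import *
np.set_printoptions(precision=4,suppress=True)
P,R,F,w=look();print(P,F,read_state()["time_s"])
b=cam("scene")
i=np.hstack([cv2.resize(w["image"][40:280,180:480],(400,320)),cv2.resize(b["image"][160:360,280:530],(400,320))])[:,:,::-1]
cv2.imwrite("pics/end.png",i)
g=w["image"]
for k in blobs(w,(8,150,80),(17,255,255),150):
    r=cv2.minAreaRect(k);bb=cv2.boxPoints(r);Z=Ro.from_euler("z",YAW,degrees=True).as_matrix();print(bb.round(0).tolist(),(onz(w,bb,.177)-RIM)@Z*1e3)
E
```

```text
[0.539  0.2825 0.2785] [-0.0292  0.1946 -0.1785] 19.2167
[[380.0, 206.0], [411.0, 185.0], [425.0, 206.0], [394.0, 226.0]] [[ 97.7552  80.5302  52.    ]
 [123.9818  99.6991  52.    ]
 [137.9644  80.7178  52.    ]
 [111.3955  60.8032  52.    ]]
[[313.0, 129.0], [329.0, 129.0], [329.0, 250.0], [313.0, 250.0]] [[ 38.7223 147.646   52.    ]
 [ 51.9291 147.6612  52.    ]
 [ 53.1933  37.1507  52.    ]
 [ 38.3977  37.1457  52.    ]]
```

View pics/end.png

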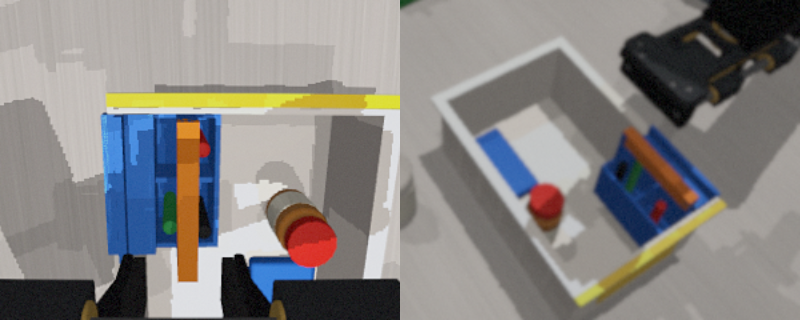

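The caddy hangs at the yellow end, with its lip at (105-155, 115-250) in the left crop and its end against the plate; the jar is undisturbed. I'll check its tilt numerically.

```bash
python3 - <<'E'
from h import *
np.set_printoptions(precision=1,suppress=True)
P,R,F,w=look();g=w["image"].astype(int);Z=Ro.from_euler("z",YAW,degrees=True).as_matrix()
o=lambda px,z:((onz(w,px,z)-RIM)@Z*1e3)[0]
def cross(v,t):
    i=int(np.argmax(v>t));return i-1+(t-v[i-1])/(v[i]-v[i-1])
for r in(145,170,195):
    d=(g[r-2:r+3,235:300,2]-g[r-2:r+3,235:300,0]).mean(0);x=235+cross(d,55);print("leg top outer",r,round(x,1),o([(x,r)],.129))
    e=(g[r-2:r+3,296:345,0]-g[r-2:r+3,296:345,2]).mean(0);a=296+cross(e,20);b=344-cross(e[::-1],20);print(" bar",a,b,o([(a,r)],.177),o([(b,r)],.177))
# far rim inner/outer edges and yellow plate edge as tote check
for r in(150,190):print("far rim row",r,g[r-2:r+3,420:490].mean((0,2)).astype(int).tolist())
c=(g[100:140,470-180:471,:]);print("yellow near left x",[int(np.argmax((g[116,200:300,0]-g[116,200:300,2])>80))+200], o([(int(np.argmax((g[116,200:300,0]-g[116,200:300,2])>80))+200,116)],.125))
E
```

```text
leg top outer 145 254.8 [-19.2 126.9   4. ]
 bar 310.67621776504296 332.82142857142856 [ 36.7 134.4  52. ] [ 55.1 134.4  52. ]
leg top outer 170 256.3 [-19.  101.7   4. ]
 bar 310.7710651828299 327.678738317757 [ 36.7 113.   52. ] [ 51.1 113.   52. ]
leg top outer 195 257.7 [-19.   75.3   4. ]
 bar 310.33867735470943 327.79440389294405 [36.2 90.7 52. ] [51.4 90.7 52. ]
far rim row 150 [143, 143, 144, 143, 142, 115, 96, 95, 97, 96, 97, 98, 97, 97, 97, 95, 96, 97, 96, 97, 96, 97, 97, 97, 97, 96, 98, 95, 97, 96, 97, 98, 96, 97, 97, 98, 96, 96, 96, 95, 97, 96, 93, 145, 181, 184, 183, 184, 183, 183, 183, 183, 182, 180, 226, 224, 224, 220, 195, 189, 191, 193, 193, 189, 191, 194, 191, 192, 194, 192]
far rim row 190 [146, 118, 95, 96, 98, 95, 97, 96, 97, 96, 99, 97, 95, 98, 95, 97, 96, 97, 96, 97, 99, 95, 96, 96, 96, 97, 96, 95, 96, 96, 97, 96, 98, 99, 95, 97, 96, 97, 142, 188, 185, 183, 183, 184, 183, 183, 182, 193, 216, 224, 223, 224, 206, 194, 190, 191, 194, 195, 192, 190, 191, 192, 194, 197, 196, 195, 193, 195, 195, 193]
yellow near left x [259] [-14.5 154.6   0. ]
```

The leg is at -19.1 mm, so the lip sits at -15.1 mm. The tilt is about 1.8° and the end is at the wall, so everything is within limits.

```bash
python3 -c "
from rig import *
print(hand_in())"
```

```text
the job is handed in; nothing more can be done
None
```

The job is handed in: the blue caddy hangs released on the tote's near rim, lip down on the rim, leaning about 1.8° and up against the yellow-plate end wall; `hand_in()` returned no verdict.

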